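# Latch the bench stop, tread the brake pedal, reset the stop

## Robot

A 6-joint arm with a two-finger parallel gripper is mounted at the origin on the work surface. World frame = base frame: x ahead of the robot, y to its left, z up, the work surface at z = 0. Lengths are in mm, angles in rad, forces in N, time in s.
With the tool pointing down it reaches from about 350 to 975 mm from the base axis. Payload 7.1 kg.
Tool frame: the origin (TCP) lies midway between the tips of the shut fingers; the grasp point (between the pads) lies 19 mm behind it; z points along the fingers, y is the line along which they close (so a half turn about z gives the same grasp; the last joint's range is limited). The gripper opens to 88 mm and grips with 3 to 60 N. Pads are 20 mm wide; open, the fingers measure 115 mm over their backs; the gripper's body (75 mm by 178 mm) begins 61 mm behind the grasp point.
Start: joints at [-1.17, 0.423, 1.63, -0, 1.089, -0.019], TCP at [254.751, -570.707, 222.675] pointing down, gripper open.
Joint ranges: [-3, 3], [-0.9, 2.11], [0.09, 2.58], [-1.31, 4.45], [0.11, 2.69], [-2.54, 2.54]. Speed limits (rad/s): [2.39, 2.39, 3.01, 3.14, 3.14, 3.14].

## Interface

Orientations are given as a rotation vector (axis times angle).
In Python, from workcell import ctrl gives the robot as it stands. The module is installed in compiled form; this text tells all that it offers.
- The arm moves only by the tool apply_moves, never from a script. Its argument "targets" is a list of rows, each a list of 3 entries, a list of its own where there are three numbers: the opening, from -1 (shut) to 1 (fully open), then the shift along the tool's x, y, z normalised to -1 to 1, where 1 is 5 cm, then the turn, a rotation vector about the tool's x, y, z normalised to -1 to 1, where 1 is 90 degrees. In form: [[jaw, [x, y, z], [wx, wy, wz]], ...]. A call has 1 to 8 rows; each row shifts and turns the commanded pose from where the row before left it, along the tool's axes as they then stand; what a row does not reach is not made up. A row lasts 1/8 s, in which the tool goes at most 62.5 mm and 10.7 degrees, less where a joint would pass 70% of its speed; a pose out of reach is approached as far as the arm can. A call with a number of a shift or a turn outside -1 to 1 is refused whole. A call with a gripper value outside its range is refused whole. The fingers move at their own pace and stop on an object; the grip force is fixed at half the most. Time passes only in rows, so rows that do not move let the fingers close. It gives the time, the measured TCP pose, the force, the opening and the grip force at its end, in the units of the state.
- ctrl.get_obs(): the state, without advancing time (a new reading comes with each control period).
- ctrl.get_image(name): name is "scene" or "top"; returns a dict with "pixels" (420x560x3 uint8, blue, green, red), "camera_matrix" (3x3 intrinsics, pixels), "view" (4x4, takes a point from world to camera coordinates). Camera axes: x right, y down, z forward; pixel columns grow to the right and rows downward; lengths in mm; the calibration is good to about 2 mm. A picture is of the moment at which its call begins. There is no depth.
- ctrl.close_job(): hands the job in; it is judged then, once.
Trained networks look in the newest picture that a camera, given by its name, has taken for a name from the list of things; names that differ only in an ending like _2 or _b are one class to them, and where a whole thing is asked for, a point or a joint stands for the part that bears it (a point fixed in the world has none). Each returns a list of dicts, best first, with "score" (0 to 1); they miss things now and then, are a little off and sometimes report something else, mostly with a low value. They report only what shows in the picture. A call takes as long as a camera call.
- ctrl.masks_of(label, camera): "region" (420x560 bool, what is visible of it) and "bbox" ([left, top, right, bottom] in pixels, round what is visible of it).
- ctrl.pinpoint(label, camera): "xy" ([column, row] in pixels: a listed point, or the origin of a listed thing).
The state is a dict: "t": time; "qpos": joint angles; "qvel": joint speeds; "joint_torque": joint torques, N m; "ee_pos": TCP position; "orientation": TCP orientation; "ft_force": force on the tool from outside, world axes, zero at the start; "moment": the same for the moment, N m; "width": finger opening in mm; "grasp_force": force on a finger pad.
Only numpy, scipy, OpenCV 4.12 (cv2) and the standard library are available. Lean on these libraries where they do the work, as an engineer would, in place of code of your own. Each camera call takes 0.05 s, during which the arm holds its last target. There are 200 camera calls.

## Task

Check the bench's safety stop: push the black mushroom stop on the grey box straight down until it catches and stays down by itself, then press the cast aluminium pedal all the way down to its stop and let it come back up. Only then take the stop's grip bar and twist it clockwise (seen from above) until it releases and, once you let go, pops back up. Leave the cup, the bushing and the saddle clamp where they are.

Things in the scene. Friction and masses are not known exactly. Their poses are not given: they have to be found in the camera images.
- stop_box: Grey stop box, 120 x 120 x 70 mm high, fixed to the counter, with a black mushroom head on top (64 mm across, its rim 96 to 115 mm above the counter when up) that carries a raised grip bar. Origin: centre of the underside, z up; the mushroom's axis is the box's vertical centre line.
- stop_bar (a point): Centre of the flat top of the mushroom's grip bar, on its axis, 145 mm above the counter when up. The bar is bare cast aluminium, 58 mm long along this frame's x, 22 mm wide along y, and stands 29 mm proud of the head; the frame (z up) moves and turns with the bar.
- stop_press (a joint): How far the mushroom is pressed down, m: 0 up, 0.0155 hard stop. Its spring needs about 3 N at the top and about 10 N to latch. Pressed beyond 0.013 it catches; let go, it then stays at about 0.0123. Twisted enough, it springs back to 0.
- stop_twist (a joint): Angle of the mushroom head and grip bar, rad, clockwise seen from above: 0 at rest, 1.1 end stop. A latched head is set free at about 0.65; turn to about 0.9 to be sure. A weak spring turns it back to 0 when let go.
- pedal_base: Dark steel plate 220 x 100 x 8 mm, fixed to the counter, carrying the cast aluminium pedal. Origin: centre of the underside, z up; the hinge is near its +x end, the pedal's free end is over its -x end.
- pedal_hinge (a point): Centre of the pedal's hinge pin, 38 mm above the counter, 85 mm from the plate's centre towards its +x; the pin lies along this frame's y.
- pedal_tread (a point): Centre of the upper face of the pedal's ribbed tread (85 x 72 mm, 12 mm thick), 117 mm from the hinge along the pedal, about 93 mm above the counter with the pedal up and about 53 mm with it down; moves with the pedal. The tread's middle is where to push.
- pedal (a joint): Pedal angle, rad: 0 up (sloping up 0.42 rad from hinge to free end), 0.36 fully down at its stop. A spring returns it; about 11 N at the tread holds it down.
- cup: White porcelain parts cup, 84 mm across, 75 mm high, loose. Origin: centre of its underside.
- bushing: Bronze bushing, 64 mm across, 60 mm high, standing on end, loose. Origin: centre of its underside.
- clamp: Black spring saddle clamp, 110 x 50 x 43 mm high, lying loose. Origin: centre of its underside.

How it is judged:
By the outcome, as a careful person would: the job done as asked, in the order asked, and still so for the second after the job is handed in, with the robot touching nothing.
It also fails if it takes over 64 s, if anything falls off the work surface, if the arm or the gripper's body presses on something with over 40 N, if the wrist force passes 120 N, or if a joint passes its speed limit or range.

## Working session

There is one attempt and no reset: what is moved stays moved. The work goes in short steps, Python scripts to look and compute and a tool call to move; the robot and the scene stay as the last step left them, time stands still between calls to the robot, and variables do not carry over. Pictures are saved under pics/ and viewed, at most 10 in all, crops included, and the job is handed in when it is done.

Besides the shell and the picture viewer there is one more tool, called after "Emit:" by a JSON object that holds its "fn" and its "kwargs", one argument or row to a line. apply_moves: Moves the arm, as the interface text tells. Scaled input: -1 to 1 covers 5 cm each way for a shift and 90 degrees each way for a turn. Its arguments: {"type":"object","properties":{"targets":{"type":"array"}},"required":["targets"]}

```bash
mkdir -p pics; cat > h.py <<'E'
import numpy as np, cv2
from workcell import ctrl
from scipy.spatial.transform import Rotation as R
def ray(im,xy):
    K=np.array(im["camera_matrix"]);V=np.array(im["view"])
    d=V[:3,:3].T@np.linalg.solve(K,[xy[0],xy[1],1.]);return -V[:3,:3].T@V[:3,3],d
def atz(im,xy,z):
    c,d=ray(im,xy);return c+d*(z-c[2])/d[2]
def proj(im,p):
    V=np.array(im["view"]);q=np.array(im["camera_matrix"])@(V[:3,:3]@np.array(p)+V[:3,3]);return q[:2]/q[2]
def tri(ims,xys):
    A=np.zeros((3,3));b=np.zeros(3)
    for im,xy in zip(ims,xys):
        c,d=ray(im,xy);d=d/np.linalg.norm(d);P=np.eye(3)-np.outer(d,d);A+=P;b+=P@c
    return np.linalg.solve(A,b)
E
python3 - <<'E'
from h import *
np.set_printoptions(precision=1,suppress=True)
ims={n:ctrl.get_image(n) for n in("scene","top")}
for n in ims: cv2.imwrite(f"pics/{n}0.png",ims[n]["pixels"])
Z=dict(stop_box=0,stop_bar=145,pedal_base=0,pedal_hinge=38,pedal_tread=93,cup=0,bushing=0,clamp=0)
for l,z in Z.items():
    xs={}
    for n in ims:
        r=ctrl.pinpoint(l,n)
        if r: xs[n]=r[0]["xy"]; print(l,n,[(np.array(a["xy"]),round(a["score"],2)) for a in r[:2]],atz(ims[n],r[0]["xy"],z))
    if len(xs)==2: print("  tri",tri([ims[n] for n in xs],list(xs.values())))
o=ctrl.get_obs();print(o["ee_pos"],R.from_rotvec(o["orientation"]).as_matrix(),o["t"],o["width"])
E
```

```text
stop_box scene [(array([183.1, 197.5]), 0.57)] [ 464.5 -190.8    0. ]
stop_box top [(array([354.3, 280.9]), 0.82)] [ 472.  -187.6    0. ]
  tri [ 472.1 -187.9    7.3]
stop_bar scene [(array([174.3, 141.8]), 0.6)] [ 471.9 -186.   145. ]
stop_bar top [(array([367.3, 286.4]), 0.71)] [ 463.3 -185.4  145. ]
  tri [ 463.  -187.3  137.8]
pedal_base scene [(array([380.7, 217.9]), 0.74)] [552.3 182.   -0. ]
pedal_base top [(array([196.6, 253.1]), 0.71)] [541.9 181.8   0. ]
  tri [542.7 184.7 -10.8]
pedal_hinge top [(array([208.2, 213.6]), 0.88)] [629.9 150.4  38. ]
pedal_tread scene [(array([388. , 172.3]), 0.58)] [527.3 187.5  93. ]
pedal_tread top [(array([190.7, 259.1]), 0.86)] [524.6 178.5  93. ]
  tri [525.6 183.4  91.5]
cup scene [(array([431. , 308.9]), 0.67), (array([307.7, 319.8]), 0.65)] [755.4 218.3   0. ]
cup top [(array([265.9, 162.4]), 0.73)] [759.8  17.3   0. ]
  tri [776.6  98.3  86.4]
bushing scene [(array([427.8, 308.8]), 0.78)] [754.8 213.2   0. ]
bushing top [(array([208.7, 213.5]), 0.61), (array([182.3, 165.8]), 0.6)] [635.5 154.6   0. ]
  tri [ 669.2  216.5 -126.5]
clamp scene [(array([159.5, 316.7]), 0.82)] [ 730.7 -217.7   -0. ]
clamp top [(array([358.5, 173.4]), 0.72)] [ 730.5 -208.4    0. ]
  tri [ 730.9 -213.1   -0.6]
[ 254.7 -570.7  222.7] [[ 0.9  0.4 -0. ]
 [ 0.4 -0.9 -0. ]
 [-0.   0.  -1. ]] 0.9 88.37466972777058
```

```bash
python3 - <<'E'
import cv2
a=cv2.imread("pics/top0.png");b=cv2.imread("pics/scene0.png")
c=cv2.resize(a[180:350,130:430],None,fx=2.66,fy=2.66,interpolation=3);cv2.imwrite("pics/topc.png",c)
E
```

```text
(no output)
```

View pics/scene0.png

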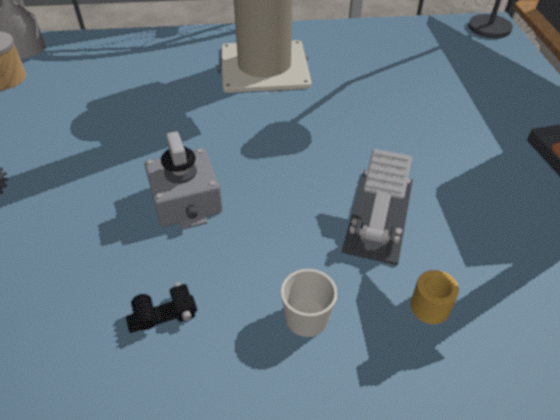

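View pics/topc.png

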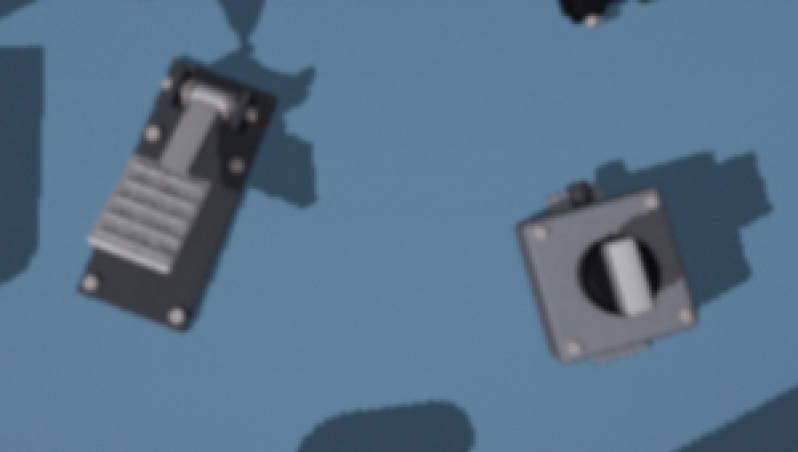

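The scene view shows the box at about (183,190), the pedal at (380,210), the cup at (308,305), the bushing at (435,297) and the clamp at (160,307). In the top crop, the bar runs from (618,239) to (638,315), and the tread is centred at about (150,213). Next I fit the geometry.

```bash
python3 - <<'E'
from h import *
np.set_printoptions(precision=1,suppress=True)
im=ctrl.get_image("top");sc=ctrl.get_image("scene")
f=lambda p,z:atz(im,np.array(p)/2.66+[130,180],z)
box=[f(p,70) for p in[(517,225),(658,187),(696,323),(556,362)]]
print("box",np.mean(box,0),[np.linalg.norm(box[i]-box[i-1]) for i in range(4)],"ang",[np.degrees(np.arctan2(*(box[a]-box[b])[1::-1])) for a,b in((0,3),(1,2))])
bar=[f(p,145) for p in[(602,241),(634,237),(652,312),(624,317)]]
print("bar",np.mean(bar,0),[np.linalg.norm(bar[i]-bar[i-1]) for i in range(4)],"ang",[np.degrees(np.arctan2(*(bar[a]-bar[b])[1::-1])) for a,b in((0,3),(1,2))])
# bright bar by threshold
g=im["pixels"][240:330,340:395].copy(); g=g.min(2); cv2.imwrite("pics/g.png",g)
m=(g>125).astype(np.uint8);n,l,s,c=cv2.connectedComponentsWithStats(m)
for i in range(1,n):
    if s[i,4]>30:
        pts=np.argwhere(l==i)[:,::-1]+[340,240]; r=cv2.minAreaRect(pts.astype(np.float32));w=[atz(im,p,145) for p in cv2.boxPoints(r)]
        print("comp",s[i,4],c[i]+[340,240],r,np.mean(w,0))
pl=[f(p,8) for p in[(177,57),(278,97),(188,331),(78,290)]]
print("plate",np.mean(pl,0),[np.linalg.norm(pl[i]-pl[i-1]) for i in range(4)],"ang",[np.degrees(np.arctan2(*(pl[a]-pl[b])[1::-1])) for a,b in((0,3),(1,2))])
for n in("top","scene"):
    r=ctrl.masks_of("stop_bar",n); 
    for q in r[:2]: print(n,q["score"],q["bbox"],q["region"].sum())
o=ctrl.get_obs();x=R.from_rotvec(o["orientation"]).as_matrix()[:,0];print("toolx ang",np.degrees(np.arctan2(x[1],x[0])))
E
```

```text
box [ 468.9 -182.4   70. ] [np.float64(114.29787307670853), np.float64(122.35562801077462), np.float64(114.29007907373501), np.float64(119.71972780166648)] ang [np.float64(14.436802022759395), np.float64(13.115354177564669)]
bar [ 468.1 -183.2  145. ] [np.float64(58.65533258666425), np.float64(24.760947044416962), np.float64(57.27743195570837), np.float64(21.663460404444603)] ang [np.float64(14.151735831818625), np.float64(11.200728772235742)]
comp 293 [366.1 284.1] ((366.0566101074219, 284.1981201171875), (28.708358764648438, 10.439403533935547), 74.05460357666016) [ 467.8 -183.1  145. ]
comp 36 [344.4 310.7] ((344.5, 310.5), (7.0, 5.0), 0.0) [ 416.7 -137.6  145. ]
plate [543.8 177.2   8. ] [np.float64(218.927903651169), np.float64(97.20134800076647), np.float64(216.359258467989), np.float64(101.57807228131887)] ang [np.float64(-21.936627870629334), np.float64(-20.781656487620577)]
top 0.97 [347.1, 270.8, 379.6, 298.4] 739
scene 0.58 [161.8, 131.2, 195.8, 171.7] 873
toolx ang 24.05230445129051
```

Emit:
{"fn": "apply_moves", "kwargs": {
  "targets": [
    [-1,[0,0,0],[0,0,0.113]],
    [-1,[0.7,-0.75,0],[0,0,0]],
    [-1,[0.7,-0.75,0],[0,0,0]],
    [-1,[0.7,-0.75,0],[0,0,0]],
    [-1,[0.7,-0.75,0],[0,0,0]],
    [-1,[0.7,-0.75,0],[0,0,0]],
    [-1,[0.7,-0.75,0],[0,0,0]],
    [-1,[0.7,-0.75,0],[0,0,0]]
  ]
}}

```text
t: 2.1
ee_pos: [430.4, -255.7, 223.0]
orientation: [3.118, 0.379, 0.001]
ft_force: [-0.0, 0.1, 0.0]
width: 11.5
grasp_force: 0.0
```

```bash
cat >> h.py <<'E'
def go(x,y,z,yaw=None):
    "remaining shift in tool axes, units of 50 mm; turn about tool z in units of 90 deg"
    o=ctrl.get_obs();M=R.from_rotvec(o["orientation"]).as_matrix();a=np.degrees(np.arctan2(M[1,0],M[0,0]))
    print("pos",np.round(o["ee_pos"],1),"yaw",round(a,2),"tilt",np.round(M[:,2],3),"F",np.round(o["ft_force"],1),"w",round(o["width"],1),"t",o["t"])
    print("shift",np.round(M.T@(np.array([x,y,z])-o["ee_pos"])/50,3),"wz",None if yaw is None else round((a-yaw)/90,3),"q",np.round(o["qpos"],2))
E
python3 -c "
from h import *
go(468.5,-183,160,13.8)"
```

```text
pos [ 430.4 -255.7  223. ] yaw 13.87 tilt [ 0.001 -0.    -1.   ] F [-0.   0.1  0. ] w 11.5 t 2.1
shift [ 1.088 -1.229  1.259] wz 0.001 q [-0.56  0.24  1.9   0.    1.    0.77]
```

Emit:
{"fn": "apply_moves", "kwargs": {
  "targets": [
    [-1,[0.54,-0.61,0],[0,0,0]],
    [-1,[0.54,-0.61,0],[0,0,0]],
    [-1,[0,0,0.6],[0,0,0]],
    [-1,[0,0,0.6],[0,0,0]],
    [-1,[0,0,0.2],[0,0,0]],
    [-1,[0,0,0],[0,0,0]]
  ]
}}

```text
t: 2.85
ee_pos: [467.2, -185.0, 152.5]
orientation: [-3.118, -0.379, 0.001]
ft_force: [-0.1, 0.9, -0.0]
width: 0.8
grasp_force: 0.0
```

```bash
python3 - <<'E'
from h import *
go(468.5,-183,132,13.8)
a=ctrl.get_image("top")["pixels"];b=ctrl.get_image("scene")["pixels"]
c=np.hstack([cv2.resize(a[220:340,310:430],(400,400)),cv2.resize(b[100:240,110:250],(400,400))]);cv2.imwrite("pics/p1.png",c)
E
```

```text
pos [ 467.2 -185.   152.5] yaw 13.87 tilt [-0.001  0.    -1.   ] F [-0.1  0.9 -0. ] w 0.8 t 2.85
shift [ 0.035 -0.032  0.41 ] wz 0.001 q [-0.4   0.35  1.95 -0.    0.85  0.93]
```

View pics/p1.png

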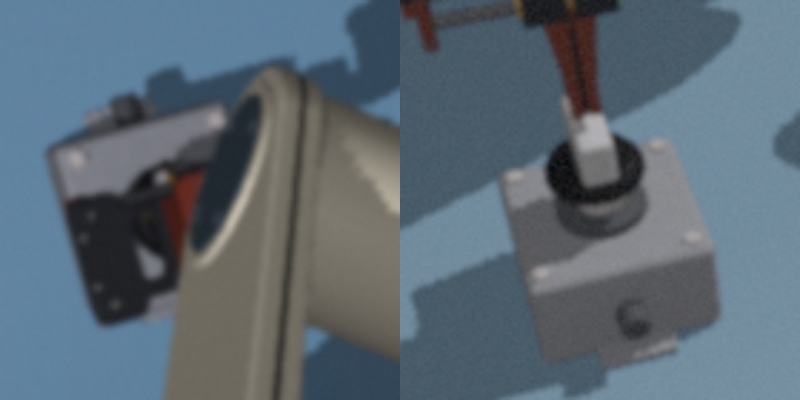

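The shut fingertips, at crop (585,112), are right over the bar, at about (592,130). Now I press in small steps.

Emit:
{"fn": "apply_moves", "kwargs": {
  "targets": [
    [-1,[0.035,-0.03,0.1],[0,0,0]],
    [-1,[0,0,0.1],[0,0,0]],
    [-1,[0,0,0.1],[0,0,0]],
    [-1,[0,0,0.06],[0,0,0]],
    [-1,[0,0,0],[0,0,0]]
  ]
}}

```text
t: 3.58
ee_pos: [469.5, -183.2, 135.2]
orientation: [3.118, 0.379, 0.002]
ft_force: [-0.0, 0.3, 5.1]
width: 0.5
grasp_force: 2.8
```

Emit:
{"fn": "apply_moves", "kwargs": {
  "targets": [
    [-1,[0,0,0.04],[0,0,0]],
    [-1,[0,0,0.03],[0,0,0]],
    [-1,[0,0,0.015],[0,0,0]],
    [-1,[0,0,0],[0,0,0]]
  ]
}}

```text
t: 4.08
ee_pos: [469.5, -183.3, 131.2]
orientation: [3.118, 0.379, 0.003]
ft_force: [-0.3, 1.5, 9.0]
width: 0.4
grasp_force: 4.2
```

Emit:
{"fn": "apply_moves", "kwargs": {
  "targets": [
    [-1,[0,0,0.025],[0,0,0]],
    [-1,[0,0,0.01],[0,0,0]],
    [-1,[0,0,0],[0,0,0]]
  ]
}}

```text
t: 4.45
ee_pos: [469.6, -183.3, 129.7]
orientation: [3.118, 0.38, 0.003]
ft_force: [-1.8, 1.9, 10.1]
width: 0.3
grasp_force: 5.4
```

Emit:
{"fn": "apply_moves", "kwargs": {
  "targets": [
    [-1,[0,0,-0.06],[0,0,0]],
    [-1,[0,0,-0.06],[0,0,0]],
    [-1,[0,0,-0.04],[0,0,0]],
    [-1,[0,0,0],[0,0,0]]
  ]
}}

```text
t: 4.95
ee_pos: [468.6, -183.0, 136.6]
orientation: [-3.119, -0.38, 0.0]
ft_force: [0.0, -0.4, -0.2]
width: 0.4
grasp_force: 0.0
```

Emit:
{"fn": "apply_moves", "kwargs": {
  "targets": [
    [-1,[0,0,-0.9],[0,0,0]],
    [-1,[0.39,-0.99,0],[0,0,0]],
    [-1,[0.39,-0.99,0],[0,0,0]],
    [-1,[0.39,-0.99,0],[0,0,0]],
    [-1,[0.39,-0.99,0],[0,0,0]],
    [-1,[0.39,-0.99,0],[0,0,0]],
    [-1,[0.39,-0.98,0],[0,0,0]],
    [-1,[0.39,-0.98,0],[0,0,0]]
  ]
}}

```text
t: 5.95
ee_pos: [518.2, 186.9, 181.4]
orientation: [3.118, 0.38, -0.001]
ft_force: [1.6, -0.3, -0.1]
width: 0.1
grasp_force: 0.0
```

```bash
python3 - <<'E'
from h import *
a=ctrl.get_image("top");b=ctrl.get_image("scene")
go(519,186,110)
for l in("stop_bar","pedal_tread"):
  for n,im in(("top",a),("scene",b)):
    r=ctrl.pinpoint(l,n)
    if r: print(l,n,r[0]["score"],r[0]["xy"],atz(im,r[0]["xy"],132.7 if l=="stop_bar" else 93))
g=a["pixels"][240:330,340:395].min(2)
n,l,s,c=cv2.connectedComponentsWithStats((g>125).astype(np.uint8))
for i in range(1,n):
    if s[i,4]>150: p=c[i]+[340,240];print(s[i,4],p,[atz(a,p,z) for z in(132.7,145)])
i=cv2.resize(b["pixels"][100:240,110:250],(400,400));j=cv2.resize(b["pixels"][100:280,300:480],(400,400));cv2.imwrite("pics/p2.png",np.hstack([i,j]))
E
```

```text
pos [518.9 189.3 181.5] yaw 14.12 tilt [ 0.001  0.001 -1.   ] F [0.6 0.3 0.2] w 0.6 t 6.05
shift [-0.017  0.065  1.431] wz None q [0.33 0.37 1.82 0.   0.95 1.65]
stop_bar top 0.73 [363.3, 286.3] [ 463.20822429 -179.96431964  132.7       ]
stop_bar scene 0.64 [177.5, 143.1] [ 460.69585012 -182.79433823  132.7       ]
pedal_tread top 0.57 [188.1, 257.3] [528.51753339 184.0901465   93.        ]
pedal_tread scene 0.57 [390.0, 170.5] [522.94162828 192.16697027  93.        ]
302 [364.91059603 284.2615894 ] [array([ 467.25368371, -183.45044993,  132.7       ]), array([ 467.5659126 , -180.77016857,  145.        ])]
279 [349.52688172 303.29032258] [array([ 429.75608138, -150.41719842,  132.7       ]), array([ 430.58684336, -148.19371516,  145.        ])]
```

View pics/p2.png

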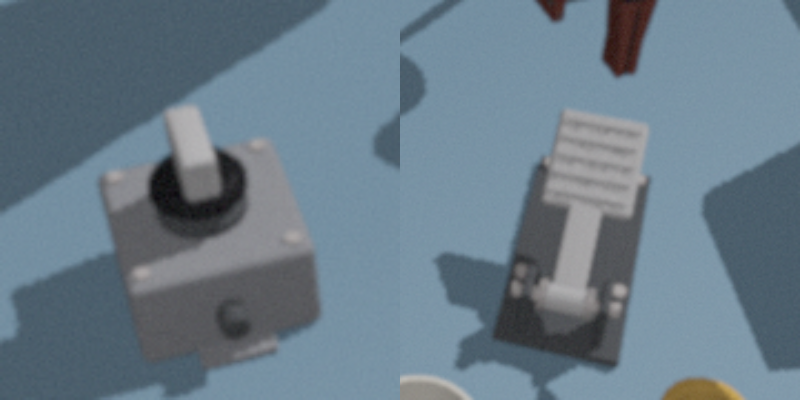

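The head at crop (200,190) now sits low on the box, so it is latched. The tread at (597,160) is free. Now the pedal.

Emit:
{"fn": "apply_moves", "kwargs": {
  "targets": [
    [-1,[0,0.06,0.8],[0,0,0]],
    [-1,[0,0,0.7],[0,0,0]],
    [-1,[0,0,0.2],[0,0,0]],
    [-1,[0,0,0.2],[0,0,0]],
    [-1,[0,0,0.15],[0,0,0]],
    [-1,[0,0,0.15],[0,0,0]],
    [-1,[0,0,0.1],[0,0,0]],
    [-1,[0,0,0],[0,0,0]]
  ]
}}

```text
t: 7.25
ee_pos: [519.7, 182.2, 68.0]
orientation: [-3.118, -0.379, -0.002]
ft_force: [-3.4, 0.1, 9.2]
width: 0.5
grasp_force: 3.8
```

Emit:
{"fn": "apply_moves", "kwargs": {
  "targets": [
    [-1,[0,0,0.1],[0,0,0]],
    [-1,[0,0,0.1],[0,0,0]],
    [-1,[0,0,0.04],[0,0,0]],
    [-1,[0,0,0],[0,0,0]]
  ]
}}

```text
t: 7.75
ee_pos: [519.3, 182.5, 56.3]
orientation: [-3.118, -0.378, -0.001]
ft_force: [-5.2, 1.4, 10.7]
width: 0.4
grasp_force: 5.0
```

Emit:
{"fn": "apply_moves", "kwargs": {
  "targets": [
    [-1,[0,0,0.04],[0,0,0]],
    [-1,[0,0,0.02],[0,0,0]],
    [-1,[0,0,0],[0,0,0]]
  ]
}}

```text
t: 8.12
ee_pos: [519.0, 182.6, 53.4]
orientation: [-3.118, -0.378, -0.0]
ft_force: [-7.1, 2.7, 11.2]
width: 0.5
grasp_force: 5.3
```

Emit:
{"fn": "apply_moves", "kwargs": {
  "targets": [
    [-1,[0,0,0.03],[0,0,0]],
    [-1,[0,0,0],[0,0,0]]
  ]
}}

```text
t: 8.38
ee_pos: [519.1, 182.6, 52.8]
orientation: [-3.118, -0.378, -0.0]
ft_force: [-9.1, 2.2, 20.4]
width: 0.4
grasp_force: 10.2
```

Emit:
{"fn": "apply_moves", "kwargs": {
  "targets": [
    [-1,[0,0,0.01],[0,0,0]],
    [-1,[0,0,0],[0,0,0]],
    [-1,[0,0,-0.2],[0,0,0]],
    [-1,[0,0,-0.3],[0,0,0]],
    [-1,[0,0,-0.4],[0,0,0]],
    [-1,[0,0,-0.8],[0,0,0]],
    [1,[0,0,-0.95],[0,0,0]],
    [1,[0,0,0],[0,0,0]]
  ]
}}

```text
t: 9.38
ee_pos: [522.1, 182.8, 186.9]
orientation: [-3.117, -0.379, -0.014]
ft_force: [0.4, -0.2, 0.3]
width: 17.4
grasp_force: 0.0
```

```bash
python3 -c "
from h import *
go(468.3,-183.2,185,13.8)"
```

```text
pos [522.1 182.8 186.9] yaw 13.85 tilt [ 0.009  0.003 -1.   ] F [ 0.4 -0.2  0.3] w 17.4 t 9.375
shift [-2.797  6.849  0.007] wz 0.001 q [ 0.32  0.36  1.82 -0.    0.95  1.64]
```

Emit:
{"fn": "apply_moves", "kwargs": {
  "targets": [
    [1,[-0.4,0.98,0],[0,0,0]],
    [1,[-0.4,0.98,0],[0,0,0]],
    [1,[-0.4,0.98,0],[0,0,0]],
    [1,[-0.4,0.98,0],[0,0,0]],
    [1,[-0.4,0.98,0],[0,0,0]],
    [1,[-0.4,0.97,0],[0,0,0]],
    [1,[-0.4,0.97,0],[0,0,0]],
    [1,[0,0,0],[0,0,0]]
  ]
}}

```text
t: 10.38
ee_pos: [464.4, -186.4, 181.8]
orientation: [3.119, 0.372, -0.0]
ft_force: [-0.2, -0.6, 0.1]
width: 87.7
grasp_force: 0.0
```

```bash
python3 - <<'E'
from h import *
a=ctrl.get_image("top");b=ctrl.get_image("scene")
go(468.3,-183.2,118,13.8)
i=cv2.resize(b["pixels"][80:240,90:250],(400,400));j=cv2.resize(b["pixels"][100:280,300:480],(400,400));cv2.imwrite("pics/p3.png",np.hstack([i,j]))
E
```

```text
pos [ 464.6 -183.7  181.7] yaw 13.77 tilt [-0.001  0.001 -1.   ] F [ 0.3  0.5 -0.6] w 87.8 t 10.475
shift [0.075 0.009 1.274] wz -0.0 q [-0.4   0.3   1.94  0.    0.91  0.93]
```

View pics/p3.png

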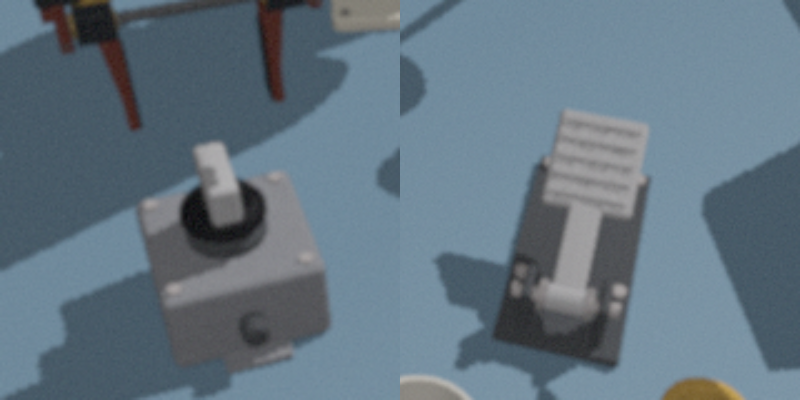

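The pedal is back up with its tread at (597,160), and the stop is still latched. The open fingers at (135,125) and (278,98) straddle the bar at (218,185). Next I descend and grip.

Emit:
{"fn": "apply_moves", "kwargs": {
  "targets": [
    [1,[0.075,0.01,0.5],[0,0,0]],
    [1,[0,0,0.5],[0,0,0]],
    [1,[0,0,0.27],[0,0,0]],
    [1,[0,0,0],[0,0,0]],
    [-1,[0,0,0],[0,0,0]],
    [-1,[0,0,0],[0,0,0]],
    [-1,[0,0,0],[0,0,0]],
    [-1,[0,0,0],[0,0,0]]
  ]
}}

```text
t: 11.48
ee_pos: [469.1, -183.1, 119.0]
orientation: [3.118, 0.379, 0.001]
ft_force: [-0.5, -0.9, -0.4]
width: 51.4
grasp_force: 0.0
```

Emit:
{"fn": "apply_moves", "kwargs": {
  "targets": [
    [-1,[0,0,0],[0,0,0]],
    [-1,[0,0,0],[0,0,0]]
  ]
}}

```text
t: 11.72
ee_pos: [469.0, -183.0, 118.7]
orientation: [-3.119, -0.379, -0.0]
ft_force: [0.4, -0.4, 1.2]
width: 31.5
grasp_force: 0.0
```

Emit:
{"fn": "apply_moves", "kwargs": {
  "targets": [
    [-1,[0,0,0],[0,0,0]],
    [-1,[0,0,0],[0,0,0]],
    [-1,[0,0,0],[0,0,0]],
    [-1,[0,0,0],[0,0,0]]
  ]
}}

```text
t: 12.22
ee_pos: [469.7, -184.8, 119.0]
orientation: [3.115, 0.38, 0.002]
ft_force: [-1.6, -9.7, -0.2]
width: 21.7
grasp_force: 29.8
```

Emit:
{"fn": "apply_moves", "kwargs": {
  "targets": [
    [-1,[0,0.03,0],[0,0,0.05]],
    [-1,[0,0,0],[0,0,0.1]],
    [-1,[0,0,0],[0,0,0.1]],
    [-1,[0,0,0],[0,0,0.1]],
    [-1,[0,0,0],[0,0,0]]
  ]
}}

```text
t: 12.85
ee_pos: [469.9, -185.4, 119.1]
orientation: [3.103, -0.48, 0.002]
ft_force: [-0.5, -4.4, 2.2]
width: 21.8
grasp_force: 29.9
```

```bash
python3 - <<'E'
from h import *
go(469,-184,119,-40); print(ctrl.get_obs()["moment"])
E
```

```text
pos [ 469.9 -185.4  119.1] yaw -17.6 tilt [ 0.001 -0.002 -1.   ] F [-0.5 -4.4  2.2] w 21.8 t 12.85
shift [-0.026 -0.021  0.002] wz 0.249 q [-0.4   0.4   1.96 -0.    0.77  1.48]
[-0.88947688  0.12417922  0.05716563]
```

Emit:
{"fn": "apply_moves", "kwargs": {
  "targets": [
    [-1,[0,0,0],[0,0,0.09]],
    [-1,[0,0,0],[0,0,0.09]],
    [-1,[0,0,0],[0,0,0.085]],
    [-1,[0,0,0],[0,0,0]],
    [-1,[0,0,0],[0,0,0]]
  ]
}}

```text
t: 13.48
ee_pos: [469.9, -185.7, 119.5]
orientation: [2.938, -1.107, 0.003]
ft_force: [-2.1, -5.5, 7.0]
width: 21.6
grasp_force: 29.9
```

```bash
python3 - <<'E'
from h import *
go(469,-184,119,-40); print(ctrl.get_obs()["moment"])
b=ctrl.get_image("scene")
i=cv2.resize(b["pixels"][100:240,110:250],(500,500));cv2.imwrite("pics/p4.png",i)
E
```

```text
pos [ 469.9 -185.7  119.5] yaw -41.3 tilt [ 0.001 -0.002 -1.   ] F [-2.1 -5.5  7. ] w 21.6 t 13.475
shift [-0.036 -0.013  0.011] wz -0.014 q [-0.4   0.4   1.96 -0.    0.77  1.89]
[-1.02285105  0.40069224  0.07618027]
```

View pics/p4.png

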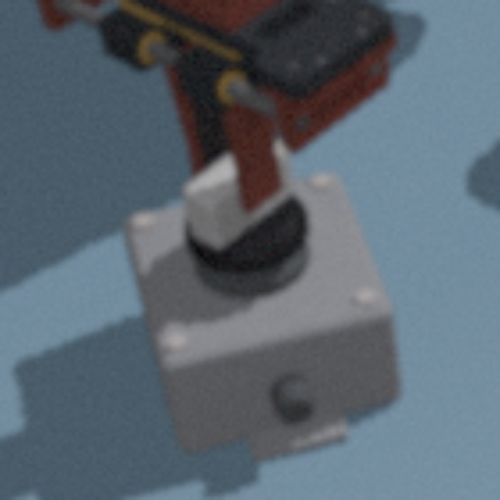

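The bar has turned with the fingers at crop (235,195). The upward force of about 7 N shows the catch is free, so I let go.

Emit:
{"fn": "apply_moves", "kwargs": {
  "targets": [
    [1,[0,0,0],[0,0,0]],
    [1,[0,0,0],[0,0,0]],
    [1,[0,0,0],[0,0,0]],
    [1,[0,0,0],[0,0,0]],
    [1,[0,0,0],[0,0,0]],
    [1,[0,0,0],[0,0,0]],
    [1,[0,0,0],[0,0,0]],
    [1,[0,0,0],[0,0,0]]
  ]
}}

```text
t: 14.52
ee_pos: [469.3, -184.4, 118.6]
orientation: [-2.938, 1.112, 0.0]
ft_force: [-0.6, -0.5, 0.4]
width: 87.9
grasp_force: 0.0
```

Emit:
{"fn": "apply_moves", "kwargs": {
  "targets": [
    [1,[0,0,-0.4],[0,0,0]],
    [1,[0,0,-0.6],[0,0,0]],
    [1,[0,0,-0.8],[0,0,0]],
    [1,[0,0,-0.6],[0,0,0]],
    [1,[0,0,0],[0,0,0]]
  ]
}}

```text
t: 15.15
ee_pos: [470.7, -185.0, 240.9]
orientation: [2.938, -1.112, 0.008]
ft_force: [-0.2, 0.0, 0.5]
width: 87.8
grasp_force: 0.0
```

```bash
python3 - <<'E'
from h import *
go(469,-184,119)
b=ctrl.get_image("scene");a=ctrl.get_image("top")
i=cv2.resize(b["pixels"][100:240,110:250],(400,400));j=cv2.resize(b["pixels"],(400,300));j=np.vstack([j,np.zeros((100,400,3),np.uint8)]);cv2.imwrite("pics/p5.png",np.hstack([i,j]))
E
```

```text
pos [ 470.7 -185.   240.9] yaw -41.47 tilt [ 0.004 -0.002 -1.   ] F [-0.2  0.   0.5] w 87.8 t 15.15
shift [-0.049  0.011  2.437] wz None q [-0.4   0.22  1.88  0.    1.04  1.9 ]
```

View pics/p5.png

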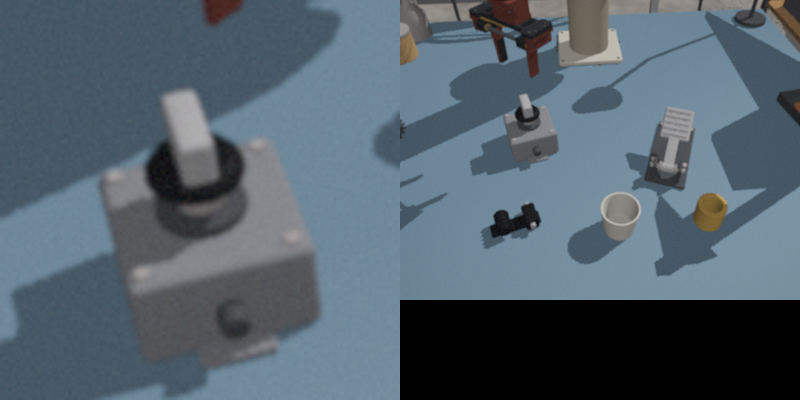

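The head at (197,165) is up again with the stem showing, and the bar is back at rest. The pedal is up, and the cup, bushing and clamp haven't moved. The gripper is clear of everything.

```bash
python3 -c "
from workcell import ctrl
print(ctrl.close_job())"
```

```text
the job is handed in; nothing more can be done
None
```

The safety stop check is done and handed in: the stop was pressed until it latched, the pedal went to its stop and came back up, and the stop was then twisted clockwise and popped up when released; the cup, bushing and clamp were left alone.

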